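# Wedge a lino block tight in the printing bed

## Task

The carved lino block lies loose in the printing bed: wedge it tight for printing. Set the brown wedge by hand, thin end first and straight side to the block, into the slot beside it and let go, then tap its thick end with the mallet, gently and drawing back between taps, until one more firm tap no longer moves it. Finally lay the mallet flat on the table clear of the bed; never hit the block, and leave the other things where they are.

Things in the scene. Friction and masses are not known exactly. Their poses are not given: they have to be found in the camera images.
- bed: Plywood printing bed fixed to the table, 240 (its x) by 280 (its y) by 9 mm thick; origin at the centre of its underside, x to the far side, y the way the wedge is driven, z up. A beech end stop, 16 mm high, screwed on it with its face at y +69 mm keeps the block from sliding on along +y. Fence and block lie on its top, the sloping rail on its near side.
- rail_mouth (a point): Point on the bed's top at the mouth of the wedge's slot, at the foot of the sloping rail's face: x -52.1, y -65 mm in the bed's frame. The fixed beech rail is 16 mm high; the slot lies between its face and the block's near side and narrows towards +y.
- rail_end (a point): Point on the bed's top at the far, narrow end of the sloping rail's face: x -34.6, y +75 mm in the bed's frame (slope 1 in 8 from rail_mouth).
- fence: Beech fence fixed by wing nuts on the far side of the bed, 24 (x) by 200 (y) by 18 mm high; axes as the bed's; origin at the centre of its underside, on the bed's top; its near face is at x -12 mm. A brown card packing strip, 1.5 to 6 mm thick, is pinned to that face to suit the job; the block comes to rest against this strip. Its thickness is not measured.
- block: Loose lino printing block with daffodils cut in its grey-green face, 100 (x) by 130 (y) by 23 mm high, about 0.2 kg; origin at the centre of its underside, axes about as the bed's. It starts on the bed with 1 to 3 mm of room before the packing strip; its near side (x -50) is the slot's far wall. It slides on the bed under 1 to 2 N.
- wedge: Loose brown hardwood wedge, 150 mm long (its y), 20 mm high, 14 mm thick at the thin end (y +75), 32.75 mm at the thick end (y -75), 60 g; slope 1 in 8 as the rail's. Origin on its underside at mid-length. The straight side, which goes to the block, is the plane x +11.7; the sloping side runs from x -2.3 (thin end) to x -21.1 mm (thick end). Starts flat on the table.
- wedge_butt (a point): Centre of the wedge's thick end face (32.75 by 20 mm, looks to its -y), the face to tap. Home, it still stands 18 to 72 mm out of the slot's mouth, over the bed's plywood; how far is found by feel. Before that it slides under 1 to 5 N. Firm taps of 7 to 12 N (at 20 to 40 mm/s) lock it by friction, and it then moves under 1 mm a tap; over 50 N would bruise it.
- wedge_tip (a point): Centre of the wedge's thin end face (14 by 20 mm).
- mallet: Small beech joiner's mallet lying flat, 0.32 kg: head 45 (x) by 100 (y) by 42 mm high, striking faces at y +50 and -50 mm; straight handle 24 mm wide (y) and 20 mm high from x -22 to x -222 mm, its middle 21 mm above the underside. Origin at the centre of the head's underside.
- mallet_head (a point): Centre of the mallet's head, 21 mm above its underside.
- mallet_grip (a point): Place to grip the handle, 50 mm from the centre of the head towards the handle's end, 21 mm above the underside, close to the balance point.
- brayer: Ink roller with a wooden handle (bystander), about 160 by 100 mm; origin in the middle underneath. It and the wedge may lie in each other's places.
- cutter: Lino cutter with a green handle, 110 mm long (bystander).
- ink_jar: Amber ink jar with a yellow cap, 60 mm across, 65 mm high (bystander).
- marker_pot: Blue pot of markers, 76 mm across, 135 mm high (bystander).
- bowl: Wooden bowl, 140 mm across, 55 mm high (bystander).
- wallet: Gold-coloured wallet, 85 by 160 by 16 mm (bystander).
- spare_block: A second lino block with a leaf on it, 100 by 130 by 23 mm, lying on the table away from the bed (bystander).

How it is judged (in metres and radians):
On the way, in this order (a step that is already met when the one before it is completed fails the run):
1. the wedge stands by itself in the slot, thin end at least 10 mm inside the mouth, flat on the bed, straight side to the block, and the hand has let go (y of wedge_tip in the frame of bed above -0.055 m and x of wedge_tip in the frame of bed between -0.055 and -0.02 m and y of wedge_butt in the frame of bed below -0.06 m and z of wedge in the frame of bed between 0.006 and 0.012 m and contact force between the fingers and wedge below 0.1 N), for 0.2 s.
2. the mallet has tapped the wedge (contact force between mallet and wedge above 2 N and contact force between the fingers and wedge below 0.1 N).
3. the mallet is drawn back clear of the wedge (1 cm or more) (distance between mallet_head and wedge_butt above 0.062 m and contact force between mallet and wedge below 0.1 N), for 0.05 s.
4. a further firm tap (6 N or more) with the mallet meets a wedge that no longer moves, the block held square and tight (3 N or more) (contact force between mallet and wedge above 6 N and linear speed of wedge below 0.01 m/s and contact force between the fingers and wedge below 0.1 N and angle between the x axis of block and the x axis of fence, either way round below 0.03 rad and contact force between wedge and block above 3 N), for 0.02 s.
At the end, for the whole second after the job is handed in: The block lies square with the fence (within 0.03 rad) and the wedge flat on the bed (within 3 mm), both at rest, the wedge so tight that it presses on the block and on the rail with 3 N or more; the mallet lies flat and still on the table, off the bed and 1 cm or more clear of the wedge (angle between the x axis of block and the x axis of fence, either way round below 0.03 rad and contact force between wedge and block above 3 N and z of wedge in the frame of bed between 0.006 and 0.012 m and contact force between wedge and bed above 3 N and linear speed of each of wedge, block below 0.005 m/s and height (world z) of mallet below 0.006 m and angle between mallet's own z axis and vertical below 0.12 rad and linear speed of mallet below 0.01 m/s and contact force between mallet and bed below 0.05 N and distance between mallet_head and wedge_butt above 0.062 m and contact force between mallet and wedge below 0.05 N); the robot touches nothing.
It fails at once if the wedge struck or pushed too hard with the mallet (over 50 N) (contact force between mallet and wedge above 50 N).
It fails at once if the block hit with the mallet (contact force between mallet and block above 1 N).
It fails at once if the wedge forced home by hand instead of with the mallet (wedge pressing on the block with over 6 N while the fingers touch it) (contact force between the fingers and wedge above 0.5 N and contact force between wedge and block above 6 N).
It fails at once if another thing on the table moved by more than 3 cm (distance of any of brayer, cutter, ink_jar, marker_pot, bowl, wallet, spare_block from where it was at the start of the episode above 0.03 m).
It also fails if it takes over 72 s, if anything falls off the work surface, if the arm or the gripper's body presses on something with over 40 N, if the wrist force passes 120 N, or if a joint passes its speed limit or range.

## Robot

A 6-joint arm with a two-finger parallel gripper is mounted at the origin on the work surface. World frame = base frame: x ahead of the robot, y to its left, z up, the work surface at z = 0. Lengths are in mm, angles in rad, forces in N, time in s.
With the tool pointing down it reaches from about 350 to 975 mm from the base axis. Payload 7.1 kg.
Tool frame: the origin (TCP) lies midway between the tips of the shut fingers; the grasp point (between the pads) lies 19 mm behind it (env.pinch_z is the distance from the TCP to the grasp point, in mm); z points along the fingers, y is the line along which they close (so a half turn about z gives the same grasp; the last joint's range is limited). The gripper opens to 88 mm and grips with 3 to 60 N. Pads are 20 mm wide; open, the fingers measure 115 mm over their backs; the gripper's body (75 mm by 178 mm) begins 61 mm behind the grasp point.
Start: joints at [1.098, 0.423, 1.63, -0, 1.089, -0.019], TCP at [273.957, 561.74, 222.675] pointing down, gripper open.
Joint ranges: [-3, 3], [-0.9, 2.11], [0.09, 2.58], [-1.31, 4.45], [0.11, 2.69], [-2.54, 2.54]. Speed limits (rad/s): [2.39, 2.39, 3.01, 3.14, 3.14, 3.14].

## Interface

Orientations are given as a unit quaternion [x, y, z, w].
In Python, from plant import env gives the robot as it stands.
- The arm moves only by the tool jog_arm, never from a script. Its argument "commands" is a list of rows, each a list of 3 entries, a list of its own where there are three numbers: the finger opening in cm, from 0 to 8.78, then the shift along the tool's x, y, z in cm, then the turn about the tool's z in degrees. In form: [[hand, [dx, dy, dz], yaw], ...]. A call has exactly 5 rows; each row shifts and turns the commanded pose from where the row before left it, along the tool's axes as they then stand; what a row does not reach is not made up. A row lasts 1/12 s, in which the tool goes at most 41.7 mm and 7.16 degrees, less where a joint would pass 70% of its speed; a pose out of reach is approached as far as the arm can. A call is refused whole if a number of a shift passes 4.17 or a number of a turn 7.16, either way. A call with a gripper value outside its range is refused whole. The fingers move at their own pace and stop on an object; "force" is the grip in N (left out, the last holds). Time passes only in rows, so rows that do not move let the fingers close, or fill a call up. It gives the time, the measured TCP pose, the force, the opening and the grip force at its end, in the units of the state.
- env.get_obs(): the state, without advancing time (a new reading comes with each control period).
- env.get_image(name): name is "side" or "top"; returns the picture (400x640x3 uint8, blue, green, red); there is no depth.
- env.calibration(name): a dict with "fx", "fy", "cx", "cy" (pixels), "dist" ([k1, k2, p1, p2, k3] as OpenCV has them; the pictures are not rectified), "R" (3x3) and "t" (3): a world point X has camera coordinates R X + t. Camera axes: x right, y down, z forward; pixel columns grow to the right and rows downward; lengths in mm; the calibration is good to about 2 mm. A picture is of the moment at which its call begins. calibration takes no time and is no camera call.
- env.sign_off(): hands the job in; it is judged then, once.
The state is a dict: "time": time; "joint_pos": joint angles; "joint_velocities": joint speeds; "joint_efforts": joint torques, N m; "position": TCP position; "orientation": TCP orientation; "ft_force": force on the tool from outside, world axes, zero at the start; "wrist_torque": the same for the moment, N m; "opening": finger opening in mm; "grip_force": force on a finger pad.
Only numpy, scipy, OpenCV 4.12 (cv2) and the standard library are available. Lean on these libraries where they do the work, as an engineer would, in place of code of your own. Each camera call takes 0.05 s, during which the arm holds its last target. There are 200 camera calls.

## Working session

There is one attempt and no reset: what is moved stays moved. The work goes in short steps, Python scripts to look and compute and a tool call to move; the robot and the scene stay as the last step left them, time stands still between calls to the robot, and variables do not carry over. Pictures are saved under pics/ and viewed, at most 10 in all, crops included, and the job is handed in when it is done.

Besides the shell and the picture viewer there is one more tool, called after "Emit:" in YAML: its name, and indented under it one key for each argument. jog_arm: Moves the arm, as the interface text tells. Its arguments: {"type":"object","properties":{"commands":{"type":"array"},"force":{"type":"number"}},"required":["commands"]}

```bash
mkdir -p pics
python3 - <<'E'
from plant import env
import cv2
for n in("top","side"):
    cv2.imwrite(f"pics/{n}0.png",env.get_image(n)); c=env.calibration(n); print(n,c)
print(env.get_obs())
E
```

```text
top {'fx': 431.13476211338417, 'fy': 431.13476211338417, 'cx': 317.19922124103283, 'cy': 203.44733039286783, 'dist': array([-0.01921838,  0.        ,  0.        ,  0.        ,  0.        ]), 'R': array([[-7.85160609e-03, -9.99968914e-01,  7.23301304e-04],
       [-9.84031898e-01,  7.59784238e-03, -1.77829967e-01],
       [ 1.77818944e-01, -2.10800241e-03, -9.84060963e-01]]), 't': array([ -31.06516439,  556.77395744, 1407.55048523])}
side {'fx': 438.25916780890594, 'fy': 438.25916780890594, 'cx': 330.567969512354, 'cy': 201.1809542537492, 'dist': array([-0.0213167,  0.       ,  0.       ,  0.       ,  0.       ]), 'R': array([[ 0.82931115, -0.55859975,  0.01446845],
       [-0.33641362, -0.51978753, -0.78526862],
       [ 0.44617138,  0.64636464, -0.61898616]]), 't': array([-463.86893594,  226.86737858,  983.94103231])}
{'time': 0.1, 'joint_pos': array([ 1.09797722e+00,  4.23766778e-01,  1.63059449e+00,  1.58934246e-05,
        1.08859464e+00, -1.89879809e-02]), 'joint_velocities': array([ 1.56732051e-03, -1.03763693e-03, -3.19512400e-04,  7.93797383e-05,
       -5.63895496e-04,  1.55211942e-03]), 'joint_efforts': array([-1.79251952e-04, -5.45623362e+01, -2.74322981e+01,  6.46311510e-02,
        1.88935047e-02, -2.97158181e-05]), 'position': array([273.74896799, 561.31084082, 221.985456  ]), 'orientation': array([ 2.24976776e-01,  9.74363888e-01, -6.59407848e-04, -1.72756475e-04]), 'ft_force': array([ 0.05660011, -0.25551931, -0.51535254]), 'wrist_torque': array([ 0.00848751, -0.01272164, -0.01810979]), 'grip_force': 0.0, 'opening': 87.80331691852923}
```

View pics/top0.png

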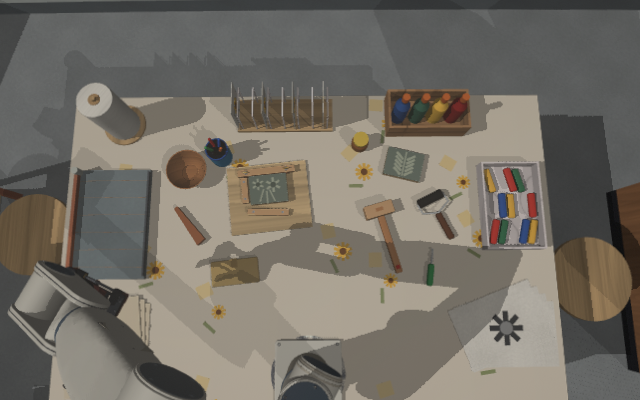

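View pics/side0.png

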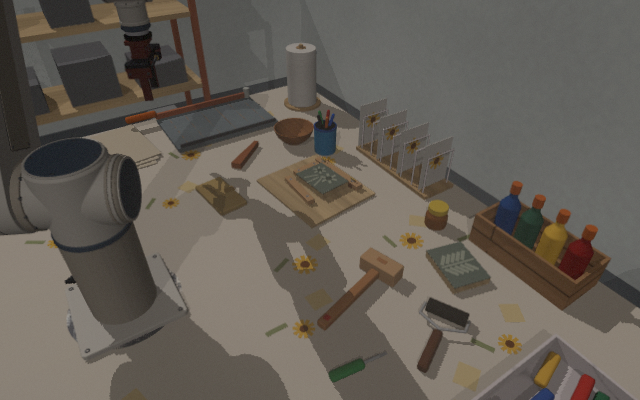

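Top view: bed about (268,198), its y axis pointing to image left, so the slot's mouth faces right. The wedge is at (190,225), and the mallet head at (380,209) with its handle running to (398,270). I'll take a closer crop with masks.

```bash
cat > h.py <<'E'
import numpy as np, cv2
from plant import env
def ray(n,uv,z):
    c=env.calibration(n); K=np.array([[c['fx'],0,c['cx']],[0,c['fy'],c['cy']],[0,0,1]])
    p=cv2.undistortPoints(np.array(uv,float).reshape(-1,1,2),K,c['dist']).reshape(-1,2)
    d=np.c_[p,np.ones(len(p))]@c['R']; o=-c['R'].T@c['t']
    return o+d*((z-o[2])/d[:,2])[:,None]
def proj(n,P):
    c=env.calibration(n); K=np.array([[c['fx'],0,c['cx']],[0,c['fy'],c['cy']],[0,0,1]])
    return cv2.projectPoints(np.array(P,float).reshape(-1,1,3),cv2.Rodrigues(c['R'])[0],c['t'],K,c['dist'])[0].reshape(-1,2)
E
python3 - <<'E'
from h import *
a=cv2.imread("pics/top0.png")
cv2.imwrite("pics/crop1.png",cv2.resize(a[150:250,165:325],None,fx=5,fy=5,interpolation=cv2.INTER_CUBIC))
cv2.imwrite("pics/crop2.png",cv2.resize(a[190:280,350:410],None,fx=6,fy=6,interpolation=cv2.INTER_CUBIC))
for p in [(190,225),(380,209),(390,240),(235,225),(300,170),(265,211),(330,220)]: print(p,a[p[1],p[0]],cv2.cvtColor(a[p[1]:p[1]+1,p[0]:p[0]+1],cv2.COLOR_BGR2HSV)[0,0])
E
```

```text
(190, 225) [ 59  81 123] [ 10 133 123]
(380, 209) [ 71 100 138] [ 13 124 138]
(390, 240) [ 68  97 135] [ 13 127 135]
(235, 225) [ 98 129 149] [ 18  87 149]
(300, 170) [ 83 108 125] [ 18  86 125]
(265, 211) [ 93 124 155] [ 15 102 155]
(330, 220) [146 160 170] [ 18  36 170]
```

View pics/crop1.png

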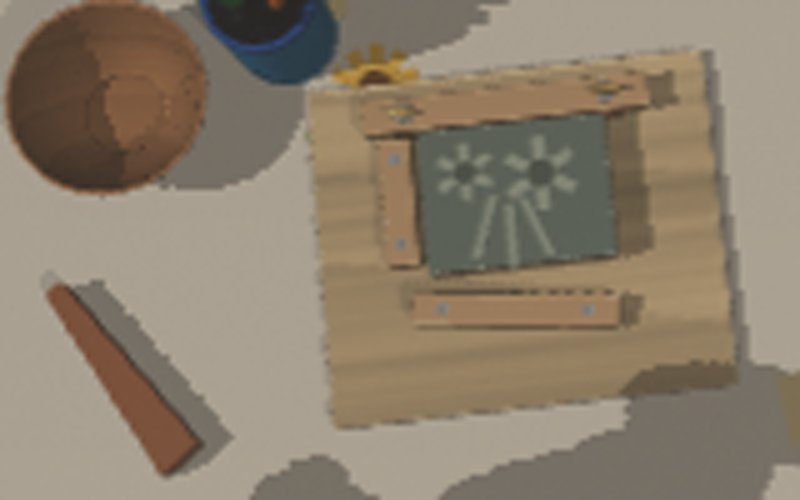

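View pics/crop2.png

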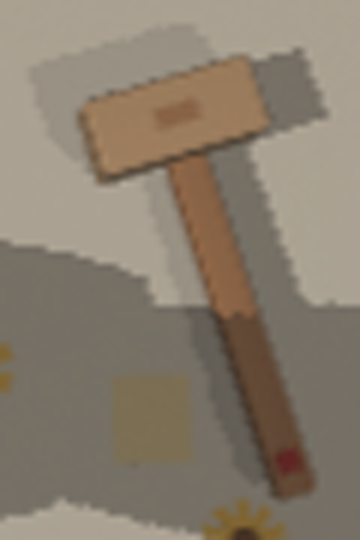

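Crop 1: the wedge's thin end is at crop (50,285) and its butt at (180,460). The bed corners are (310,90), (712,50), (740,383), (335,428). The block's near edge runs (432,275)-(615,255), and the rail's face (415,292)-(615,290). Crop 2: the mallet head's top corners are (80,100), (250,57), (268,128), (100,180), and the handle runs to (295,490).

```bash
cat >> h.py <<'E'
def ang(v): return np.degrees(np.arctan2(v[1],v[0]))
def bedT():
    c=np.array([(310,90),(712,50),(740,383),(335,428)])/5+[164.6,149.6]
    P=ray("top",c,9); y=(P[0]-P[1]+P[3]-P[2])[:2]; x=(P[0]-P[3]+P[1]-P[2])[:2]
    th=(np.arctan2(y[1],y[0])-np.pi/2+np.arctan2(x[1],x[0]))/2
    return P,P.mean(0)[:2],th
def tobed(p):
    _,o,th=bedT(); c,s=np.cos(th),np.sin(th); return (np.atleast_2d(p)[:,:2]-o)@np.array([[c,-s],[s,c]])
def frombed(p):
    _,o,th=bedT(); c,s=np.cos(th),np.sin(th); return o+np.atleast_2d(p)@np.array([[c,s],[-s,c]])
def blob(n,a,lo,hi,roi):
    x0,y0,x1,y1=roi; m=cv2.inRange(cv2.cvtColor(a,cv2.COLOR_BGR2HSV)[y0:y1,x0:x1],lo,hi)
    c=max(cv2.findContours(m,cv2.RETR_EXTERNAL,cv2.CHAIN_APPROX_NONE)[0],key=cv2.contourArea)
    return c.reshape(-1,2)+[x0,y0]
E
python3 - <<'E'
from h import *
np.set_printoptions(precision=1,suppress=True)
P,o,th=bedT(); print("bed",P[:,:2].tolist(),o,np.degrees(th), [np.linalg.norm(P[i]-P[i-1]) for i in range(4)])
f=lambda L,z:ray("top",np.array(L)/5+[164.6,149.6],z)
print("block near edge top(bed fr)",tobed(f([(432,275),(615,255),(605,113),(418,135)],32)))
print("rail face top",tobed(f([(415,292),(618,290)],25)),"expect 52.1,-65 / -34.6,75")
a=cv2.imread("pics/top0.png")
w=blob("top",a,(4,110,60),(14,255,255),(165,195,215,255))
t=cv2.minAreaRect(w.astype(np.float32)); q=cv2.boxPoints(t); print("wedge rect",ray("top",q,20)[:,:2], t)
W=ray("top",np.array([(72,288),(202,440),(165,474),(48,293)])/5+[164.6,149.6],20)[:,:2]
print("wedge straight tip,butt,slope butt,tip",W,ang(W[0]-W[1]),ang(W[3]-W[2]),np.linalg.norm(W[0]-W[1]),np.linalg.norm(W[1]-W[2]))
M=ray("top",np.array([(80,100),(250,57),(268,128),(100,180)])/6+[349.6,189.6],42)[:,:2]
H=ray("top",np.array([(188,157),(278,488)])/6+[349.6,189.6],31)[:,:2]; H2=ray("top",np.array([(240,315),(300,488)])/6+[349.6,189.6],31)[:,:2]
print("mallet",M,M.mean(0),"y ax",ang(M[0]-M[1]),"x ax",ang(H[0]-H[1]),"handle end",H[1],H2[1])
ob=env.get_obs();from scipy.spatial.transform import Rotation as R
print(R.from_quat(ob['orientation']).as_matrix())
E
```

```text
bed [[695.0751009399576, 283.57819186648373], [722.0391995388072, -0.594432572436375], [484.3971494391771, -19.021504666545155], [455.38505764855574, 259.2987368302569]] [589.2 130.8] 5.397822607288292 [np.float64(240.91660131649343), np.float64(285.449020131007), np.float64(238.35540892020177), np.float64(279.82826572186315)]
block near edge top(bed fr) [[-25.9  63. ]
 [-24.8 -62.8]
 [ 75.7 -64.9]
 [ 73.3  65.4]]
rail face top [[-35.2  76.5]
 [-48.  -62.4]] expect 52.1,-65 / -34.6,75
wedge rect [[548.3 459.5]
 [565.4 433.8]
 [441.3 349.5]
 [424.7 375. ]] ((189.08665466308594, 223.8014678955078), (42.41942596435547, 9.132795333862305), 57.2647705078125)
wedge straight tip,butt,slope butt,tip [[552.4 441.6]
 [446.7 347.7]
 [423.7 372. ]
 [549.1 458.1]] 41.61718159453482 34.47438673175136 141.5076836626838 33.47291501693497
mallet [[ 547.  -190.7]
 [ 571.1 -287.9]
 [ 530.1 -296.5]
 [ 501.2 -200.7]] [ 537.4 -244. ] y ax 103.87843072528202 x ax 13.23096329146533 handle end [ 329.2 -296.2] [ 329.1 -308.5]
[[-0.9  0.4 -0. ]
 [ 0.4  0.9 -0. ]
 [ 0.  -0.  -1. ]]
```

Emit:
jog_arm:
  commands:
    - [8.78, [-2.57, -0.61, 1.4], 0]
    - [8.78, [-2.57, -0.61, 1.4], 0]
    - [8.78, [-2.57, -0.61, 1.4], 0]
    - [8.78, [-2.57, -0.61, 1.4], 0]
    - [8.78, [-2.57, -0.61, 1.4], 0]
  force: 20

```text
time: 0.52
position: [376.6, 477.0, 151.8]
orientation: [0.225, 0.974, -0.0, -0.0]
ft_force: [0.8, -0.2, 0.0]
opening: 87.6
grip_force: 0.0
```

Emit:
jog_arm:
  commands:
    - [8.78, [-2.57, -0.61, 1.4], 0]
    - [8.78, [-2.57, -0.61, 1.4], 0]
    - [8.78, [-2.57, -0.61, 1.4], 0]
    - [8.78, [-2.57, -0.61, 1.4], 0]
    - [8.78, [-2.57, -0.61, 1.4], 0]

```text
time: 0.93
position: [478.9, 393.2, 81.7]
orientation: [0.225, 0.974, -0.0, -0.0]
ft_force: [0.4, 0.8, -0.8]
opening: 87.7
grip_force: 0.0
```

Emit:
jog_arm:
  commands:
    - [8.78, [0, 0, 0], 7.1]
    - [8.78, [0, 0, 0], 7.1]
    - [8.78, [0, 0, 0], 7.1]
    - [8.78, [0, 0, 0], 7.1]
    - [8.78, [0, 0, 0], 7.1]

```text
time: 1.35
position: [478.1, 393.9, 82.2]
orientation: [0.514, 0.858, -0.0, -0.0]
ft_force: [0.3, -0.4, -0.3]
opening: 88.0
grip_force: 0.0
```

Emit:
jog_arm:
  commands:
    - [8.78, [0, 0, 0], 7.1]
    - [8.78, [0, 0, 0], 7.1]
    - [8.78, [0, 0, 0], 7.1]
    - [8.78, [0, 0, 0], 7.1]
    - [8.78, [0, 0, 0], 7.1]

```text
time: 1.77
position: [478.0, 394.0, 82.3]
orientation: [0.751, 0.66, -0.0, -0.0]
ft_force: [0.8, 0.4, 0.1]
opening: 88.0
grip_force: 0.0
```

Emit:
jog_arm:
  commands:
    - [8.78, [0, 0, 0], 7.1]
    - [8.78, [0, 0, 0], 7.1]
    - [8.78, [0, 0, 0], 7.1]
    - [8.78, [0, 0, 0], 7.1]
    - [8.78, [0, 0, 0], 7.1]

```text
time: 2.18
position: [478.0, 394.0, 82.3]
orientation: [0.917, 0.4, -0.0, 0.0]
ft_force: [-0.6, 0.5, 0.0]
opening: 87.7
grip_force: 0.0
```

Emit:
jog_arm:
  commands:
    - [8.78, [0, 0, 0], 7.1]
    - [8.78, [0, 0, 0], 2.4]
    - [8.78, [0, 0, 0], 0]
    - [8.78, [0, 0, 0], 0]
    - [8.78, [0, 0, 0], 0]

```text
time: 2.6
position: [478.1, 394.1, 82.5]
orientation: [0.945, 0.326, -0.0, 0.0]
ft_force: [-0.8, -0.1, 0.9]
opening: 87.5
grip_force: 0.0
```

```bash
cat >> h.py <<'E'
from scipy.spatial.transform import Rotation as Ro
def tcp():
    o=env.get_obs(); Rm=Ro.from_quat(o['orientation']).as_matrix(); return o,o['position'],Rm,ang(Rm[:,1])
def rel(target,tyang):
    "tool-axis shift (cm) to target then yaw (deg) to tool-y angle"
    o,p,Rm,a=tcp(); d=Rm.T@(np.array(target)-p)/10
    print("t %.2f tcp"%o['time'],p.round(1),"ty %.1f"%a,"shift cm",d.round(2),"yaw %.1f"%((a-tyang+180)%360-180),"open %.1f grip %.1f"%(o['opening'],o['grip_force']),"F",o['ft_force'].round(1))
E
python3 - <<'E'
from h import *
rel([478.5,393.8,4],-52)
s=env.get_image("side");
W=ray("top",[(189,224)],20)
c=proj("side",[[490,405,10]])[0].astype(int); print(c)
x,y=c; cv2.imwrite("pics/s1.png",cv2.resize(s[y-60:y+60,x-80:x+80],None,fx=4,fy=4))
E
```

```text
t 2.60 tcp [478.1 394.1  82.5] ty -51.9 shift cm [0.02 0.05 7.85] yaw 0.1 open 87.5 grip 0.0 F [-0.8 -0.1  0.9]
[245 154]
```

View pics/s1.png

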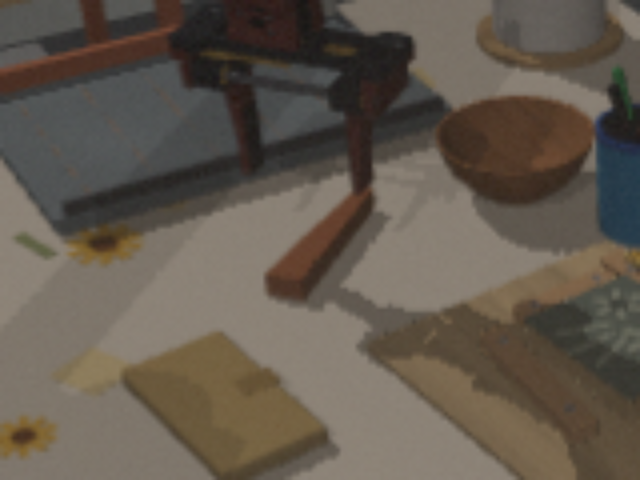

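The side view shows the wedge flat at crop (315,245), with the fingers straddling its line. Next I go down and grip.

Emit:
jog_arm:
  commands:
    - [8.78, [0, 0, 3.0], 0]
    - [8.78, [0, 0, 3.0], 0]
    - [8.78, [0, 0, 1.5], 0]
    - [8.78, [0, 0, 0.3], 0]
    - [5, [0, 0, 0], 0]
  force: 15

```text
time: 3.07
position: [477.6, 393.7, 3.7]
orientation: [0.945, 0.326, -0.001, 0.0]
ft_force: [-0.5, -0.1, 0.3]
opening: 83.8
grip_force: 0.0
```

Emit:
jog_arm:
  commands:
    - [2.0, [0, 0, 0], 0]
    - [2.0, [0, 0, 0], 0]
    - [2.0, [0, 0, 0], 0]
    - [2.0, [0, 0, 0], 0]
    - [2.0, [0, 0, 0], 0]

```text
time: 3.48
position: [478.6, 394.6, 5.5]
orientation: [0.946, 0.326, 0.001, -0.0]
ft_force: [-0.3, -0.3, -0.4]
opening: 51.4
grip_force: 0.0
```

Emit:
jog_arm:
  commands:
    - [2.0, [0, 0, 0], 0]
    - [2.0, [0, 0, 0], 0]
    - [2.0, [0, 0, 0], 0]
    - [2.0, [0, 0, -1], 0]
    - [2.0, [0, 0, -1], 0]

```text
time: 3.9
position: [477.7, 393.9, 24.8]
orientation: [0.946, 0.326, -0.001, 0.0]
ft_force: [-0.4, 0.7, -1.1]
opening: 26.6
grip_force: 15.0
```

Run:
```python
from h import *
p=frombed([-41.3,-175])[0]; print(p); rel([p[0],p[1],70],1.8)
```

```text
[564.56960395 -47.29383247]
t 3.90 tcp [477.7 393.9  24.8] ty -52.0 shift cm [-20.32  40.11  -4.49] yaw -53.8 open 26.6 grip 15.0 F [-0.4  0.7 -1.1]
```

Emit:
jog_arm:
  commands:
    - [2.0, [0, 0, -2.2], 0]
    - [2.0, [0, 0, -2.3], 0]
    - [2.0, [-1.56, 3.08, 0], 0]
    - [2.0, [-1.56, 3.08, 0], 0]
    - [2.0, [-1.56, 3.08, 0], 0]

```text
time: 4.32
position: [498.8, 292.3, 71.4]
orientation: [0.945, 0.326, 0.001, -0.0]
ft_force: [0.1, -0.4, -1.4]
opening: 26.6
grip_force: 15.0
```

Emit:
jog_arm:
  commands:
    - [2.0, [-1.56, 3.08, 0], 0]
    - [2.0, [-1.56, 3.08, 0], 0]
    - [2.0, [-1.56, 3.08, 0], 0]
    - [2.0, [-1.56, 3.08, 0], 0]
    - [2.0, [-1.56, 3.08, 0], 0]

```text
time: 4.73
position: [532.1, 121.7, 70.9]
orientation: [0.945, 0.326, 0.001, 0.0]
ft_force: [0.4, -0.7, -1.9]
opening: 26.6
grip_force: 15.0
```

Emit:
jog_arm:
  commands:
    - [2.0, [-1.56, 3.08, 0], 0]
    - [2.0, [-1.56, 3.08, 0], 0]
    - [2.0, [-1.56, 3.08, 0], 0]
    - [2.0, [-1.56, 3.08, 0], 0]
    - [2.0, [-1.56, 3.08, 0], 0]

```text
time: 5.15
position: [565.4, -47.9, 70.9]
orientation: [0.946, 0.326, 0.001, 0.0]
ft_force: [0.5, 0.3, -0.4]
opening: 26.6
grip_force: 15.0
```

Emit:
jog_arm:
  commands:
    - [2.0, [0, 0, 0], -6.7]
    - [2.0, [0, 0, 0], -6.7]
    - [2.0, [0, 0, 0], -6.7]
    - [2.0, [0, 0, 0], -6.7]
    - [2.0, [0, 0, 0], -6.7]

```text
time: 5.57
position: [565.3, -46.4, 70.8]
orientation: [0.81, 0.586, 0.0, 0.0]
ft_force: [-0.2, -0.1, -1.1]
opening: 26.4
grip_force: 15.0
```

Emit:
jog_arm:
  commands:
    - [2.0, [0, 0, 0], -6.7]
    - [2.0, [0, 0, 0], -6.7]
    - [2.0, [0, 0, 0], -6.7]
    - [2.0, [0, 0, 0], 0]
    - [2.0, [0, 0, 0], 0]

```text
time: 5.98
position: [565.2, -46.2, 70.5]
orientation: [0.698, 0.716, 0.0, 0.0]
ft_force: [0.0, -0.4, -0.3]
opening: 26.8
grip_force: 15.0
```

Run:
```python
from h import *
p=frombed([-41.3,-175])[0]; rel([p[0],p[1],16],1.8)
a=env.get_image("top"); cv2.imwrite("pics/t2.png",a)
cv2.imwrite("pics/t2c.png",cv2.resize(a[150:250,230:390],None,fx=5,fy=5,interpolation=cv2.INTER_CUBIC))
```

```text
t 5.98 tcp [565.2 -46.2  70.5] ty 1.4 shift cm [-0.11 -0.08  5.45] yaw -0.4 open 26.8 grip 15.0 F [ 0.  -0.4 -0.3]
```

View pics/t2c.png

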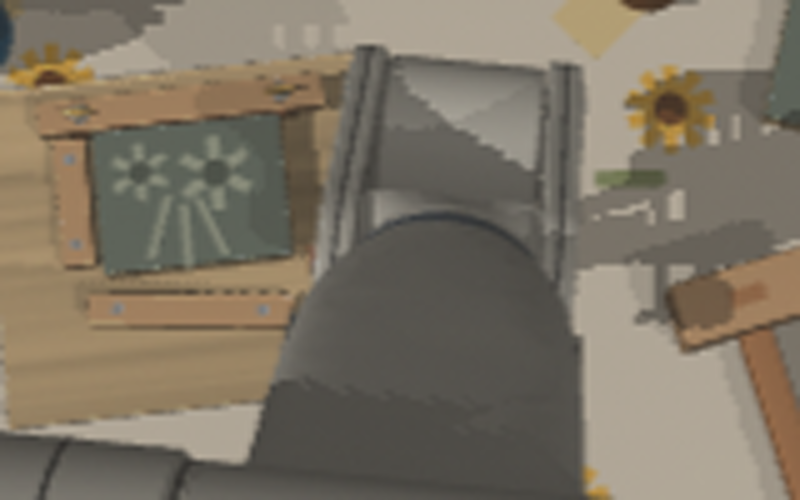

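The top view is mostly hidden by the arm; only the tip shows, at crop (308,255), in line with the slot. I'll lower and check in the side view.

Emit:
jog_arm:
  commands:
    - [2.0, [-0.1, -0.08, 2], -0.4]
    - [2.0, [0, 0, 2], 0]
    - [2.0, [0, 0, 1.4], 0]
    - [2.0, [0, 0, 0], 0]
    - [2.0, [0, 0, 0], 0]

```text
time: 6.45
position: [563.8, -47.1, 15.5]
orientation: [0.695, 0.719, -0.0, -0.001]
ft_force: [-0.1, 0.7, -0.3]
opening: 26.3
grip_force: 15.0
```

Run:
```python
from h import *
p=frombed([-41.3,-175])[0]; rel([p[0],p[1],16],1.8)
a=env.get_image("side"); cv2.imwrite("pics/s3.png",a)
cv2.imwrite("pics/s3c.png",cv2.resize(a[145:270,250:400],None,fx=4.8,fy=4.8,interpolation=cv2.INTER_CUBIC))
```

```text
t 6.45 tcp [563.8 -47.1  15.5] ty 1.9 shift cm [-0.02  0.08 -0.05] yaw 0.1 open 26.3 grip 15.0 F [-0.1  0.7 -0.3]
```

View pics/s3c.png

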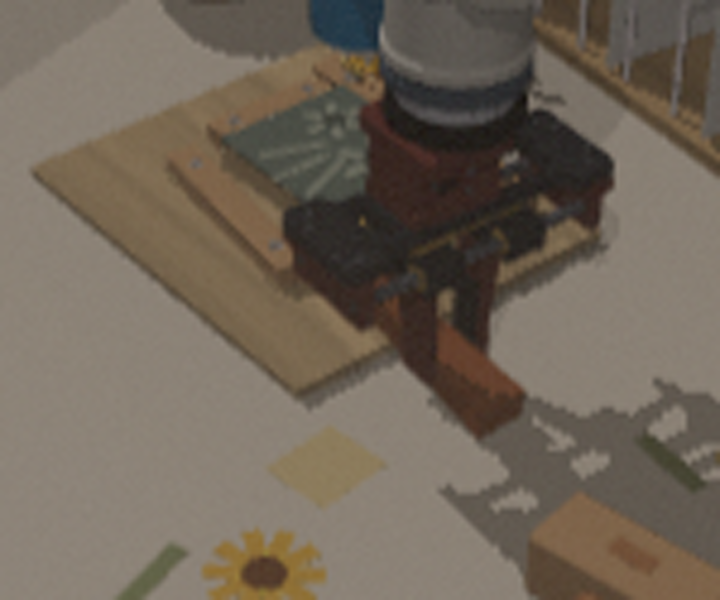

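The side view shows the wedge held level, with its butt corners at crop (523,393) and (478,436). I'll check those against the expected bed-frame values.

Run:
```python
from h import *
k=lambda x,y:(x/4.8+249.6,y/4.8+144.6)
print(proj("side",np.c_[frombed([[-28,-224],[-60.7,-224],[-60.7,-224],[-28,-224]]),[31,31,11,11]])*4.8-np.array([249.6,144.6])*4.8)
a=cv2.imread("pics/s3.png")
w=blob("side",a,(0,120,40),(13,255,255),(330,205,365,240)); q=cv2.approxPolyDP(w.reshape(-1,1,2),1.5,True).reshape(-1,2); print(((q-[249.6,144.6])*4.8).round(0).tolist())
print(tobed(ray("side",[k(523,393)],31)),tobed(ray("side",[k(480,437)],11)))
```

```text
[[519.83363287 372.62196281]
 [475.35832954 397.09892827]
 [473.90419589 424.25142185]
 [517.93103229 399.65203805]]
[[439.0, 324.0], [434.0, 357.0], [463.0, 396.0], [482.0, 396.0], [472.0, 410.0], [458.0, 410.0], [477.0, 429.0], [477.0, 410.0], [506.0, 410.0], [520.0, 391.0]]
[[ -38.0524396  -237.67950886]] [[ -64.88858608 -233.85519348]]
```

Run:
```python
from h import *
k=lambda x,y:(x/4.8+249.6,y/4.8+144.6)
print(tobed(ray("side",[k(298,391),k(605,232),k(33,172)],9)))
g=frombed([[-65,-175]])
cv2.imwrite("pics/s3d.png",cv2.resize(cv2.imread("pics/s3.png")[195:245,325:375],None,fx=11,fy=11,interpolation=cv2.INTER_CUBIC))
```

```text
[[-118.45650175 -140.05116174]
 [ 120.50981363 -140.29340695]
 [-122.94312178  132.58053169]]
```

View pics/s3d.png

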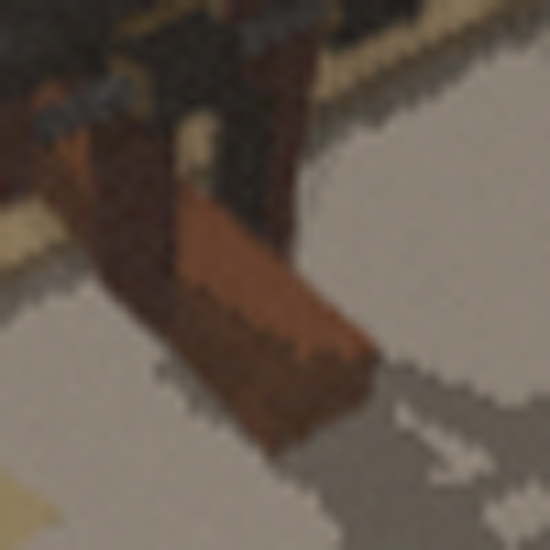

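Run:
```python
from h import *
k=lambda x,y:(x/11+324.55,y/11+194.55)
for L,z in(([(190,190),(378,352)],31),([(110,288),(278,455)],11)):
    P=tobed(ray("side",[k(*q) for q in L],z)); print(P, "slope dx/dy",(P[1]-P[0])[0]/(P[1]-P[0])[1])
P=tobed(ray("side",[k(375,390),k(278,455)],11)); print(P)
a=cv2.imread("pics/t2.png"); 
w=blob("top",a,(3,125,50),(13,255,255),(285,190,300,212)); print(w.min(0),w.max(0)); print(tobed(ray("top",[(w[:,0].min(),w[w[:,0].argmin(),1])],86)),tobed(ray("top",w,86)).round(0).tolist()[:20])
```

```text
[[ -33.34891168 -164.55405376]
 [ -37.5204061  -238.47997214]] slope dx/dy 0.056428036593421535
[[ -57.56844981 -163.24197548]
 [ -65.12352172 -235.00827166]] slope dx/dy 0.10527325929986044
[[ -31.38083839 -232.26671259]
 [ -65.12352172 -235.00827166]]Traceback (most recent call last):
  File "<stdin>", line 7, in <module>
  File "h.py", line 23, in blob
    c=max(cv2.findContours(m,cv2.RETR_EXTERNAL,cv2.CHAIN_APPROX_NONE)[0],key=cv2.contourArea)
ValueError: max() iterable argument is empty
```

Run:
```python
from h import *
off=np.array([0.6,1.1])
print((proj("top",np.c_[frombed([[-28,-80],[-42,-80],[-28,-80],[-42,-80]])+off,[86,86,66,66]])).round(1))
a=cv2.imread("pics/t2.png"); b=cv2.imread("pics/top0.png")
h=cv2.cvtColor(a,cv2.COLOR_BGR2HSV)
for v in range(196,210): print(v,[tuple(int(t) for t in h[v,u]) for u in range(287,298)])
```

```text
[[291.4 197.8]
 [291.8 202. ]
 [291.8 199. ]
 [292.2 203.1]]
196 [(36, 30, 86), (20, 64, 87), (18, 83, 98), (18, 82, 99), (18, 85, 99), (18, 76, 101), (19, 46, 121), (21, 25, 142), (21, 26, 140), (23, 25, 123), (20, 24, 97)]
197 [(37, 27, 85), (21, 62, 82), (19, 81, 95), (18, 83, 95), (18, 81, 95), (18, 74, 100), (19, 44, 121), (21, 25, 142), (21, 24, 136), (23, 19, 105), (20, 23, 99)]
198 [(37, 26, 87), (22, 54, 85), (17, 81, 95), (18, 81, 94), (18, 83, 98), (17, 70, 113), (19, 37, 130), (21, 25, 144), (21, 24, 138), (23, 21, 107), (23, 20, 100)]
199 [(41, 24, 86), (21, 57, 85), (18, 86, 110), (17, 88, 110), (14, 103, 111), (12, 82, 124), (17, 40, 147), (21, 24, 146), (21, 24, 140), (23, 18, 113), (21, 22, 115)]
200 [(39, 17, 105), (22, 53, 92), (17, 84, 115), (18, 83, 113), (15, 96, 114), (11, 85, 126), (17, 39, 150), (21, 24, 149), (20, 23, 135), (23, 20, 104), (23, 24, 130)]
201 [(18, 82, 96), (17, 85, 120), (18, 88, 147), (18, 86, 130), (16, 94, 147), (11, 84, 128), (16, 38, 154), (21, 22, 151), (20, 23, 135), (20, 18, 86), (21, 24, 108)]
202 [(18, 88, 160), (18, 89, 160), (17, 
[... 596 characters left out ...]
 100), (20, 24, 97), (23, 24, 94)]
206 [(18, 89, 161), (18, 90, 162), (18, 89, 163), (18, 88, 163), (18, 84, 161), (19, 62, 148), (21, 22, 117), (21, 25, 102), (23, 23, 99), (21, 26, 97), (21, 27, 94)]
207 [(18, 90, 165), (18, 88, 166), (18, 88, 166), (18, 89, 166), (18, 83, 159), (18, 55, 130), (21, 25, 103), (21, 26, 100), (20, 24, 96), (20, 25, 93), (23, 22, 91)]
208 [(17, 86, 128), (18, 89, 167), (18, 88, 153), (18, 81, 129), (19, 67, 140), (21, 24, 106), (18, 25, 103), (20, 24, 97), (20, 25, 93), (20, 25, 93), (23, 22, 92)]
209 [(15, 77, 170), (16, 82, 159), (18, 86, 116), (18, 71, 115), (20, 35, 110), (21, 24, 105), (21, 25, 101), (17, 24, 96), (20, 25, 93), (20, 25, 92), (20, 25, 92)]
```

The tip shows in the top view at rows 199–203, column 291. That puts it at bed y about -79 (so the grip is at wedge y of about -21), sitting some 3 mm low in x, as the side view also suggests. I'll shift +3 mm in x and slide in.

Emit:
jog_arm:
  commands:
    - [2.0, [0, 0.3, 0], 0]
    - [2.0, [0.7, -0.04, 0], 0]
    - [2.0, [0.7, -0.04, 0], 0]
    - [2.0, [0.7, -0.04, 0], 0]
    - [2.0, [0, 0, 0], 0]

```text
time: 6.92
position: [565.0, -24.6, 16.0]
orientation: [0.694, 0.72, 0.0, -0.0]
ft_force: [-0.0, -0.8, -1.7]
opening: 26.8
grip_force: 15.0
```

Run:
```python
from h import *
p=frombed([-38.3,-108])[0]; rel([p[0],p[1],13.5],1.8)
```

```text
t 6.92 tcp [565.  -24.6  16. ] ty 2.1 shift cm [ 4.44 -0.22  0.25] yaw 0.3 open 26.8 grip 15.0 F [-0.  -0.8 -1.7]
```

Emit:
jog_arm:
  commands:
    - [2.0, [0.7, -0.04, 0], 0.1]
    - [2.0, [0.7, -0.04, 0], 0.1]
    - [2.0, [0.7, -0.04, 0], 0.1]
    - [2.0, [0, 0, 0], 0]
    - [2.0, [0, 0, 0], 0]

```text
time: 7.33
position: [564.7, -4.8, 16.9]
orientation: [0.696, 0.718, 0.001, 0.001]
ft_force: [0.1, -2.3, 8.1]
opening: 26.8
grip_force: 14.9
```

Emit:
jog_arm:
  commands:
    - [2.0, [0.7, -0.04, 0], 0]
    - [2.0, [0.7, -0.04, 0], 0]
    - [2.0, [0.7, -0.04, 0], 0]
    - [2.0, [0, 0, 0], 0]
    - [2.0, [0, 0, 0], 0]

```text
time: 7.75
position: [562.8, 16.7, 16.9]
orientation: [0.696, 0.718, 0.001, 0.001]
ft_force: [-0.5, 2.2, 9.0]
opening: 26.8
grip_force: 15.0
```

Run:
```python
from h import *
p=frombed([-38.3,-108])[0]; rel([p[0],p[1],13.5],1.8)
a=env.get_image("side"); cv2.imwrite("pics/s4.png",a)
cv2.imwrite("pics/s4c.png",cv2.resize(a[160:240,280:380],None,fx=7,fy=7,interpolation=cv2.INTER_CUBIC))
```

```text
t 7.75 tcp [562.8  16.7  16.9] ty 1.7 shift cm [ 0.3  -0.14  0.33] yaw -0.1 open 26.8 grip 15.0 F [-0.5  2.2  9. ]
```

View pics/s4c.png

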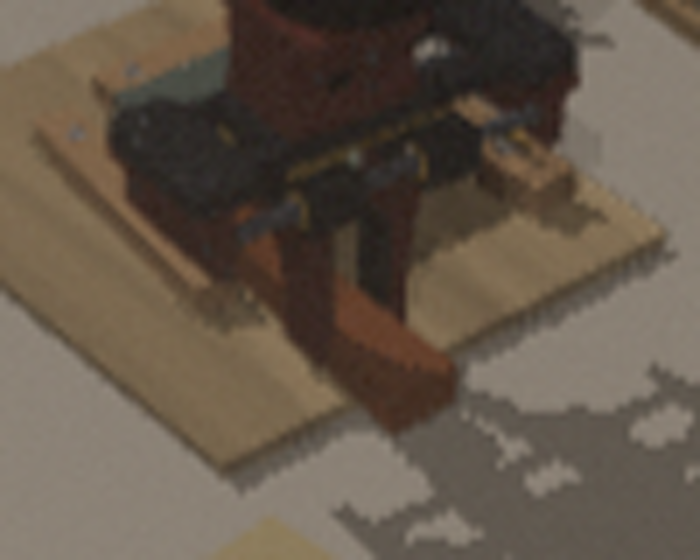

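The wedge lies on the bed (force z of about 9 N, wedge bottom about 8 mm below the TCP), its tip in the slot and its butt at crop (420,390), out past the bed's edge. Now I let go and rise.

Emit:
jog_arm:
  commands:
    - [2.0, [0, 0, -0.1], 0]
    - [3.0, [0, 0, 0], 0]
    - [4.0, [0, 0, 0], 0]
    - [5.0, [0, 0, 0], 0]
    - [5.5, [0, 0, 0], 0]

```text
time: 8.22
position: [561.2, 15.9, 16.5]
orientation: [0.697, 0.717, -0.0, -0.0]
ft_force: [0.3, -0.1, -0.5]
opening: 46.6
grip_force: 0.0
```

Emit:
jog_arm:
  commands:
    - [5.5, [0, 0, 0], 0]
    - [5.5, [0, 0, -0.5], 0]
    - [5.5, [0, 0, -2], 0]
    - [5.5, [0, 0, -4], 0]
    - [5.5, [0, 0, -4], 0]

```text
time: 8.63
position: [560.0, 15.7, 121.8]
orientation: [0.697, 0.717, -0.001, -0.001]
ft_force: [1.4, 0.4, 0.4]
opening: 55.0
grip_force: 0.0
```

Emit:
jog_arm:
  commands:
    - [7, [-3.9, -1, 0], 7.1]
    - [7, [-3.9, -1, 0], 7.1]
    - [7, [-3.9, -1, 0], 7.1]
    - [7, [-3.9, -1, 0], 7.1]
    - [7, [-3.9, -1, 0], 7.1]

```text
time: 9.05
position: [471.7, -162.8, 122.3]
orientation: [0.884, 0.468, 0.001, 0.001]
ft_force: [0.3, -0.4, -0.8]
opening: 69.9
grip_force: 0.0
```

Run:
```python
from h import *
g=np.array([537.4,-244])-50*np.array([np.cos(np.radians(13.5)),np.sin(np.radians(13.5))]); print(g)
rel([g[0],g[1],60],-76.3)
a=env.get_image("top"); cv2.imwrite("pics/t5.png",a)
cv2.imwrite("pics/t5c.png",cv2.resize(a[150:290,230:420],None,fx=4,fy=4,interpolation=cv2.INTER_CUBIC))
```

```text
[ 488.78150398 -255.67226819]
t 9.05 tcp [ 471.7 -162.8  122.3] ty -34.1 shift cm [-6.73  6.62  6.24] yaw 42.2 open 69.9 grip 0.0 F [ 0.3 -0.4 -0.8]
```

View pics/t5c.png

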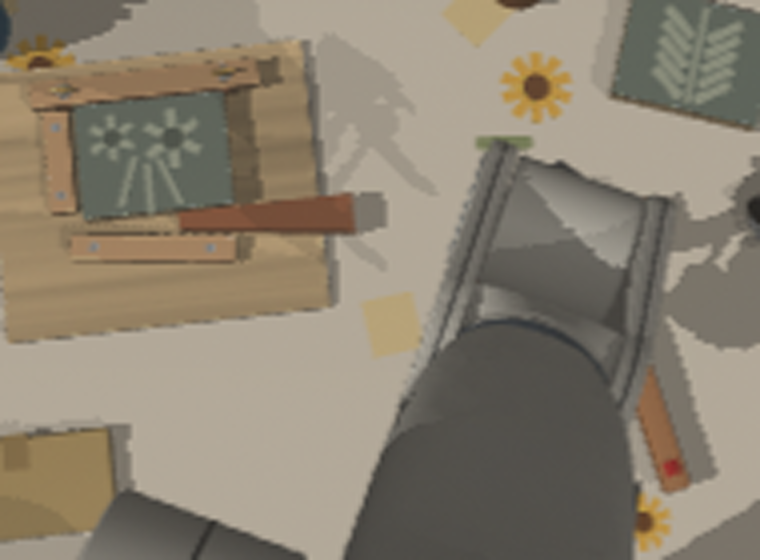

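Top view: the wedge lies in the slot along the block's near side, tip at crop (180,220) and butt at (353,213). I measure the butt and go on to the mallet.

Run:
```python
from h import *
k=lambda x,y:(x/4+229.6,y/4+149.6)
L=ray("top",[k(353,195),k(356,232),k(180,214),k(180,230)],29); print(L.round(0),tobed(L).round(1))
```

```text
[[578. -38.  29.]
 [546. -40.  29.]
 [563. 111.  29.]
 [549. 111.  29.]] [[ -27.  -166.8]
 [ -59.3 -166.1]
 [ -28.4  -17.5]
 [ -42.2  -16.4]]
```

Emit:
jog_arm:
  commands:
    - [7, [-1.35, 1.32, 0], 0]
    - [7, [-1.35, 1.32, 0], 0]
    - [7, [-1.35, 1.32, 0], 0]
    - [7, [-1.35, 1.32, 0], 0]
    - [7, [-1.35, 1.32, 0], 0]

```text
time: 9.52
position: [489.1, -254.8, 122.0]
orientation: [0.882, 0.471, 0.0, 0.0]
ft_force: [-0.2, 0.1, 0.2]
opening: 70.2
grip_force: 0.0
```

Emit:
jog_arm:
  commands:
    - [7, [0, 0, 1], 7.1]
    - [7, [0, 0, 1], 7.1]
    - [7, [0, 0, 1], 7.1]
    - [7, [0, 0, 1], 7.1]
    - [7, [0, 0, 1], 7.1]

```text
time: 9.93
position: [489.1, -253.9, 71.5]
orientation: [0.984, 0.177, 0.0, 0.0]
ft_force: [0.3, -0.7, 0.5]
opening: 69.9
grip_force: 0.0
```

Emit:
jog_arm:
  commands:
    - [7, [0, 0, 0.5], 6.7]
    - [7, [0, 0, 0.5], 0]
    - [7, [0, 0, 0], 0]
    - [7, [0, 0, 0], 0]
    - [7, [0, 0, 0], 0]

```text
time: 10.35
position: [489.4, -253.9, 62.1]
orientation: [0.992, 0.123, 0.0, 0.0]
ft_force: [0.2, -0.2, 0.1]
opening: 70.0
grip_force: 0.0
```

Run:
```python
from h import *
rel([488.8,-255.7,3],-76.3)
a=env.get_image("side"); cv2.imwrite("pics/s6.png",a)
g=proj("side",[[488.8,-255.7,31]])[0]; print(g)
x,y=g.astype(int); cv2.imwrite("pics/s6c.png",cv2.resize(a[y-70:y+60,x-80:x+80],None,fx=4.5,fy=4.5,interpolation=cv2.INTER_CUBIC)); print(x-80,y-70)
```

```text
t 10.35 tcp [ 489.4 -253.9   62.1] ty -75.9 shift cm [-0.1   0.16  5.91] yaw 0.4 open 70.0 grip 0.0 F [ 0.2 -0.2  0.1]
[367.05516297 274.77209757]
287 204
```

View pics/s6c.png

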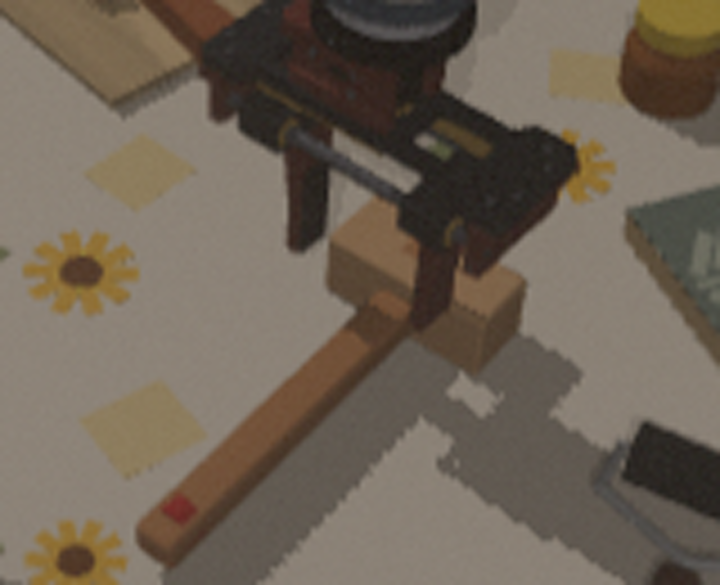

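The side view shows the fingers astride the handle, just behind the mallet's head (crop 425,285). I go down and grip firmly, and this time wait for full closure before lifting.

Emit:
jog_arm:
  commands:
    - [7, [-0.1, 0.16, 2.5], 0.4]
    - [7, [0, 0, 2.2], 0]
    - [7, [0, 0, 1.1], 0]
    - [7, [0, 0, 0], 0]
    - [2, [0, 0, 0], 0]
  force: 50

```text
time: 10.82
position: [488.4, -255.5, 3.6]
orientation: [0.993, 0.119, -0.0, -0.0]
ft_force: [0.4, -0.5, -0.1]
opening: 66.4
grip_force: 0.0
```

Emit:
jog_arm:
  commands:
    - [1.5, [0, 0, 0], 0]
    - [1.5, [0, 0, 0], 0]
    - [1.5, [0, 0, 0], 0]
    - [1.5, [0, 0, 0], 0]
    - [1.5, [0, 0, 0], 0]

```text
time: 11.23
position: [488.9, -255.8, 4.2]
orientation: [0.993, 0.118, 0.0, 0.0]
ft_force: [-0.1, 0.3, -0.5]
opening: 33.3
grip_force: 0.0
```

Emit:
jog_arm:
  commands:
    - [1.5, [0, 0, 0], 0]
    - [1.5, [0, 0, 0], 0]
    - [1.5, [0, 0, 0], 0]
    - [1.5, [0, 0, 0], 0]
    - [1.5, [0, 0, 0], 0]

```text
time: 11.65
position: [488.8, -255.9, 3.9]
orientation: [0.993, 0.118, 0.0, 0.0]
ft_force: [-1.9, -2.7, 4.7]
opening: 23.6
grip_force: 50.0
```

Run:
```python
from h import *
rel([488.8,-255.7,3],-76.3)
```

```text
t 11.65 tcp [ 488.8 -255.9    3.9] ty -76.4 shift cm [ 0.01 -0.02  0.09] yaw -0.1 open 23.6 grip 50.0 F [-1.9 -2.7  4.7]
```

Run:
```python
from h import *
p=frombed([-92,-232])[0]; print(p); rel([p[0],p[1],50],-84.6)
```

```text
[ 519.45644837 -108.81044156]
t 11.65 tcp [ 488.8 -255.9    3.9] ty -76.4 shift cm [  6.44 -13.57  -4.61] yaw 8.2 open 23.6 grip 50.0 F [-1.9 -2.7  4.7]
```

Emit:
jog_arm:
  commands:
    - [1.5, [0, 0, -1], 0]
    - [1.5, [0, 0, -1.8], 0]
    - [1.5, [0, 0, -1.8], 0]
    - [1.5, [0.65, -1.36, 0], 0]
    - [1.5, [0.65, -1.36, 0], 0]

```text
time: 12.07
position: [495.1, -226.3, 50.9]
orientation: [0.993, 0.118, 0.001, 0.0]
ft_force: [0.3, 0.6, -4.3]
opening: 23.8
grip_force: 50.0
```

Emit:
jog_arm:
  commands:
    - [1.5, [0.65, -1.36, 0], 0]
    - [1.5, [0.65, -1.36, 0], 0]
    - [1.5, [0.65, -1.36, 0], 0]
    - [1.5, [0.65, -1.36, 0], 0]
    - [1.5, [0.65, -1.36, 0], 0]

```text
time: 12.48
position: [509.8, -151.2, 49.7]
orientation: [0.993, 0.118, -0.001, -0.0]
ft_force: [0.4, -0.1, -2.5]
opening: 23.6
grip_force: 50.0
```

Emit:
jog_arm:
  commands:
    - [1.5, [0.65, -1.36, 0], 0]
    - [1.5, [0.65, -1.36, 0], 0]
    - [1.5, [0.65, -1.36, 0], 0]
    - [1.5, [0, 0, 0], 4.1]
    - [1.5, [0, 0, 0], 4.1]

```text
time: 12.9
position: [519.1, -106.8, 49.6]
orientation: [0.999, 0.046, -0.001, -0.0]
ft_force: [0.2, 0.6, -3.5]
opening: 23.7
grip_force: 50.0
```

Run:
```python
from h import *
p=frombed([-92,-232])[0]; rel([p[0],p[1],16],-84.6)
a=env.get_image("side"); cv2.imwrite("pics/s7.png",a)
x,y=proj("side",[[545,-60,30]])[0].astype(int); cv2.imwrite("pics/s7c.png",cv2.resize(a[y-65:y+65,x-80:x+80],None,fx=4.5,fy=4.5,interpolation=cv2.INTER_CUBIC)); print(x-80,y-65)
```

```text
t 12.90 tcp [ 519.1 -106.8   49.6] ty -84.7 shift cm [0.02 0.2  3.36] yaw -0.1 open 23.7 grip 50.0 F [ 0.2  0.6 -3.5]
258 155
```

View pics/s7c.png

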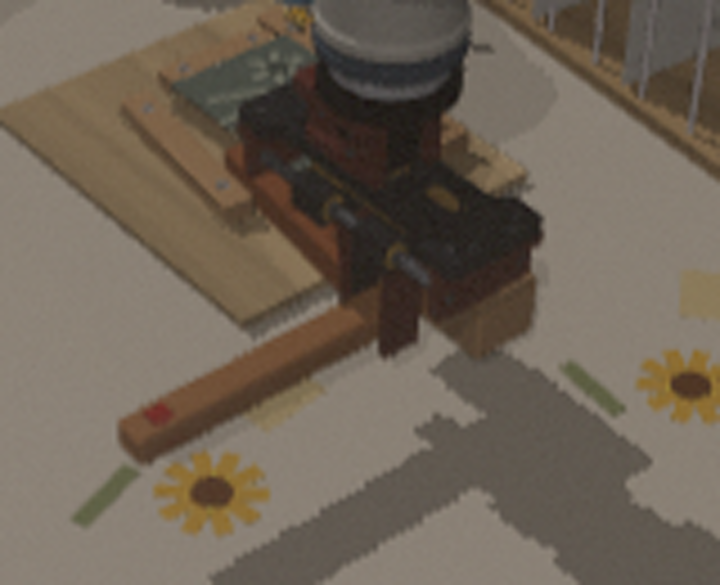

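The mallet is held level (head at crop 490,310) off the wedge's butt. Lower it to 12 mm above the table, then tap.

Emit:
jog_arm:
  commands:
    - [1.5, [0, 0, 1.5], 0]
    - [1.5, [0, 0, 1.3], 0]
    - [1.5, [0, 0, 0.55], 0]
    - [1.5, [0, 0, 0], 0]
    - [1.5, [0, 0, 0], 0]

```text
time: 13.37
position: [519.4, -108.1, 16.1]
orientation: [0.999, 0.047, -0.001, -0.0]
ft_force: [0.0, 0.5, -3.1]
opening: 23.5
grip_force: 50.0
```

Emit:
jog_arm:
  commands:
    - [1.5, [0, -0.25, 0], 0]
    - [1.5, [0, -0.25, 0], 0]
    - [1.5, [0, -0.25, 0], 0]
    - [1.5, [0, -0.25, 0], 0]
    - [1.5, [0, -0.25, 0], 0]

```text
time: 13.78
position: [518.7, -95.4, 16.5]
orientation: [0.999, 0.047, 0.0, 0.0]
ft_force: [0.4, 0.5, -3.0]
opening: 23.7
grip_force: 50.0
```

Emit:
jog_arm:
  commands:
    - [1.5, [0, -0.25, 0], 0]
    - [1.5, [0, -0.25, 0], 0]
    - [1.5, [0, -0.25, 0], 0]
    - [1.5, [0, -0.25, 0], 0]
    - [1.5, [0, -0.25, 0], 0]

```text
time: 14.2
position: [517.4, -83.0, 16.2]
orientation: [0.999, 0.047, 0.0, 0.0]
ft_force: [0.2, -1.4, -3.5]
opening: 23.6
grip_force: 50.0
```

```bash
cat >> h.py <<'E'
def st():
    o,p,Rm,a=tcp(); b=tobed(p)[0]; _,_,th=bedT(); f=o['ft_force']
    print("t %.2f ty %.1f tcp bed x %.1f face y %.1f z %.1f Fbed y %.1f x %.1f z %.1f"%(o['time'],a,b[0],b[1]+50,p[2],-f[0]*np.sin(th)+f[1]*np.cos(th),f[0]*np.cos(th)+f[1]*np.sin(th),f[2]))
def butt():
    a=env.get_image("top"); m=np.zeros(a.shape[:2],np.uint8); m[185:230,255:335]=255
    h=cv2.inRange(cv2.cvtColor(a,cv2.COLOR_BGR2HSV),(3,115,50),(12,255,255))&m
    v,u=np.nonzero(h); 
    if len(u): print("wedge px u",u.min(),u.max(),"n",len(u))
E
python3 -c "
from h import *
st(); butt()"
```

```text
t 14.20 ty -84.6 tcp bed x -91.6 face y -156.2 z 16.2 Fbed y -1.4 x 0.0 z -3.5
wedge px u 272 310 n 212
```

Emit:
jog_arm:
  commands:
    - [1.5, [0, -0.25, 0], 0]
    - [1.5, [0, -0.25, 0], 0]
    - [1.5, [0, -0.25, 0], 0]
    - [1.5, [0, -0.25, 0], 0]
    - [1.5, [0, 0, 0], 0]

```text
time: 14.67
position: [516.3, -72.8, 16.1]
orientation: [0.999, 0.047, -0.0, -0.0]
ft_force: [0.7, -0.2, -2.9]
opening: 23.7
grip_force: 50.0
```

Emit:
jog_arm:
  commands:
    - [1.5, [0, -0.25, 0], 0]
    - [1.5, [0, -0.25, 0], 0]
    - [1.5, [0, 0, 0], 0]
    - [1.5, [0, 0, 0], 0]
    - [1.5, [0, 0, 0], 0]

```text
time: 15.08
position: [516.0, -68.3, 16.2]
orientation: [0.999, 0.047, 0.0, 0.0]
ft_force: [-0.6, 0.1, -3.2]
opening: 23.8
grip_force: 50.0
```

Emit:
jog_arm:
  commands:
    - [1.5, [0, -0.25, 0], 0]
    - [1.5, [0, -0.25, 0], 0]
    - [1.5, [0, 0, 0], 0]
    - [1.5, [0, 0, 0], 0]
    - [1.5, [0, 0, 0], 0]

```text
time: 15.5
position: [515.5, -63.3, 16.2]
orientation: [0.999, 0.047, -0.0, -0.0]
ft_force: [-0.7, 0.4, -3.2]
opening: 23.8
grip_force: 50.0
```

```bash
python3 -c "
from h import *
st(); butt()"
```

```text
t 15.50 ty -84.6 tcp bed x -91.6 face y -136.3 z 16.2 Fbed y 0.5 x -0.7 z -3.2
wedge px u 266 302 n 204
```

Emit:
jog_arm:
  commands:
    - [1.5, [0, -0.25, 0], 0]
    - [1.5, [0, -0.25, 0], 0]
    - [1.5, [0, 0, 0], 0]
    - [1.5, [0, 0, 0], 0]
    - [1.5, [0, 0, 0], 0]

```text
time: 15.97
position: [515.0, -58.3, 16.2]
orientation: [0.999, 0.047, -0.0, 0.0]
ft_force: [-0.5, 1.4, -1.9]
opening: 23.8
grip_force: 50.0
```

Emit:
jog_arm:
  commands:
    - [1.5, [0, -0.25, 0], 0]
    - [1.5, [0, -0.25, 0], 0]
    - [1.5, [0, 0, 0], 0]
    - [1.5, [0, 0, 0], 0]
    - [1.5, [0, 0, 0], 0]

```text
time: 16.38
position: [514.6, -53.3, 16.2]
orientation: [0.999, 0.047, 0.0, 0.0]
ft_force: [0.9, -0.3, -3.2]
opening: 23.9
grip_force: 50.0
```

Emit:
jog_arm:
  commands:
    - [1.5, [0, -0.25, 0], 0]
    - [1.5, [0, -0.25, 0], 0]
    - [1.5, [0, 0, 0], 0]
    - [1.5, [0, 0, 0], 0]
    - [1.5, [0, 0, 0], 0]

```text
time: 16.8
position: [514.1, -48.3, 16.2]
orientation: [0.999, 0.047, -0.0, 0.0]
ft_force: [-0.8, -0.1, -3.4]
opening: 23.8
grip_force: 50.0
```

Emit:
jog_arm:
  commands:
    - [1.5, [0, 0, 0], 0]
    - [1.5, [0, 0, 0], 0]
    - [1.5, [0, 0, 0], 0]
    - [1.5, [0, -0.25, 0], 0]
    - [1.5, [0, -0.25, 0], 0]

```text
time: 17.22
position: [513.6, -43.4, 16.2]
orientation: [0.999, 0.047, 0.0, 0.0]
ft_force: [-0.3, -0.4, -2.5]
opening: 23.5
grip_force: 50.0
```

Emit:
jog_arm:
  commands:
    - [1.5, [0, 0, 0], 0]
    - [1.5, [0, 0, 0], 0]
    - [1.5, [0, 0, 0], 0]
    - [1.5, [0, -0.25, 0], 0]
    - [1.5, [0, -0.25, 0], 0]

```text
time: 17.63
position: [513.4, -38.4, 16.2]
orientation: [0.999, 0.047, 0.0, 0.0]
ft_force: [1.4, -0.9, -3.8]
opening: 23.8
grip_force: 50.0
```

```bash
python3 -c "
from h import *
st(); butt()"
```

```text
t 17.63 ty -84.6 tcp bed x -91.4 face y -111.4 z 16.2 Fbed y -1.1 x 1.3 z -3.8
wedge px u 259 293 n 194
```

Emit:
jog_arm:
  commands:
    - [1.5, [0, 0, 0], 0]
    - [1.5, [0, 0, 0], 0]
    - [1.5, [0, 0, 0], 0]
    - [1.5, [0, -0.25, 0], 0]
    - [1.5, [0, -0.25, 0], 0]

```text
time: 18.1
position: [513.1, -33.5, 16.2]
orientation: [0.999, 0.047, 0.0, 0.0]
ft_force: [0.4, -1.1, -3.6]
opening: 23.8
grip_force: 50.0
```

Emit:
jog_arm:
  commands:
    - [1.5, [0, 0, 0], 0]
    - [1.5, [0, 0, 0], 0]
    - [1.5, [0, 0, 0], 0]
    - [1.5, [0, -0.25, 0], 0]
    - [1.5, [0, -0.25, 0], 0]

```text
time: 18.52
position: [512.5, -28.6, 16.2]
orientation: [0.999, 0.047, 0.0, 0.0]
ft_force: [0.9, -4.4, -3.4]
opening: 23.6
grip_force: 50.0
```

Emit:
jog_arm:
  commands:
    - [1.5, [0, 0, 0], 0]
    - [1.5, [0, 0, 0], 0]
    - [1.5, [0, 0, 0], 0]
    - [1.5, [0, -0.2, 0], 0]
    - [1.5, [0, -0.2, 0], 0]

```text
time: 18.93
position: [512.3, -24.7, 16.3]
orientation: [0.999, 0.047, 0.0, 0.0]
ft_force: [1.3, -4.8, -2.7]
opening: 23.8
grip_force: 50.0
```

Emit:
jog_arm:
  commands:
    - [1.5, [0, 0, 0], 0]
    - [1.5, [0, 0, 0], 0]
    - [1.5, [0, 0, 0], 0]
    - [1.5, [0, -0.2, 0], 0]
    - [1.5, [0, -0.2, 0], 0]

```text
time: 19.35
position: [512.2, -20.9, 16.4]
orientation: [0.999, 0.047, 0.001, 0.0]
ft_force: [2.6, -7.8, -3.0]
opening: 23.8
grip_force: 50.1
```

Emit:
jog_arm:
  commands:
    - [1.5, [0, 0.35, 0], 0]
    - [1.5, [0, 0.5, 0], 0]
    - [1.5, [0, 0.5, 0], 0]
    - [1.5, [0, 0.4, 0], 0]
    - [1.5, [0, 0, 0], 0]

```text
time: 19.77
position: [512.9, -38.7, 16.1]
orientation: [0.999, 0.047, -0.0, -0.0]
ft_force: [-0.7, 0.2, -3.4]
opening: 23.7
grip_force: 50.0
```

```bash
python3 -c "
from h import *
st(); butt()"
```

```text
t 19.77 ty -84.6 tcp bed x -91.9 face y -111.6 z 16.1 Fbed y 0.3 x -0.7 z -3.4
wedge px u 255 293 n 242
```

Emit:
jog_arm:
  commands:
    - [1.5, [0, 0, 0], 0]
    - [1.5, [0, -0.25, 0], 0]
    - [1.5, [0, -0.25, 0], 0]
    - [1.5, [0, -0.25, 0], 0]
    - [1.5, [0, -0.25, 0], 0]

```text
time: 20.23
position: [512.1, -27.5, 16.2]
orientation: [0.999, 0.047, -0.0, -0.0]
ft_force: [0.1, -0.2, -2.6]
opening: 23.9
grip_force: 50.0
```

Emit:
jog_arm:
  commands:
    - [1.5, [0, -0.25, 0], 0]
    - [1.5, [0, -0.25, 0], 0]
    - [1.5, [0, -0.25, 0], 0]
    - [1.5, [0, -0.25, 0], 0]
    - [1.5, [0, 0, 0], 0]

```text
time: 20.65
position: [511.5, -18.6, 16.3]
orientation: [0.999, 0.047, 0.0, 0.001]
ft_force: [-0.2, -6.2, -3.5]
opening: 23.9
grip_force: 50.0
```

Emit:
jog_arm:
  commands:
    - [1.5, [0, 0.5, 0], 0]
    - [1.5, [0, 0.5, 0], 0]
    - [1.5, [0, 0.5, 0], 0]
    - [1.5, [0, 0, 0], 0]
    - [1.5, [0, -0.25, 0], 0]

```text
time: 21.07
position: [512.5, -31.0, 16.2]
orientation: [0.999, 0.047, 0.0, -0.0]
ft_force: [-0.7, 0.2, -2.3]
opening: 24.2
grip_force: 50.0
```

Emit:
jog_arm:
  commands:
    - [1.5, [0, -0.25, 0], 0]
    - [1.5, [0, -0.25, 0], 0]
    - [1.5, [0, -0.25, 0], 0]
    - [1.5, [0, -0.25, 0], 0]
    - [1.5, [0, -0.25, 0], 0]

```text
time: 21.48
position: [510.8, -18.2, 16.2]
orientation: [0.999, 0.048, -0.0, 0.0]
ft_force: [-2.8, -22.1, 1.7]
opening: 23.7
grip_force: 50.1
```

Emit:
jog_arm:
  commands:
    - [1.5, [0, -0.25, 0], 0]
    - [1.5, [0, 0, 0], 0]
    - [1.5, [0, 0, 0], 0]
    - [1.5, [0, 0, 0], 0]
    - [1.5, [0, 0, 0], 0]

```text
time: 21.9
position: [510.7, -18.0, 16.3]
orientation: [0.999, 0.047, -0.0, 0.001]
ft_force: [-2.5, -22.5, -1.5]
opening: 23.8
grip_force: 50.1
```

```bash
python3 -c "
from h import *
st(); butt()"
```

```text
t 21.90 ty -84.6 tcp bed x -92.2 face y -90.8 z 16.3 Fbed y -22.2 x -4.6 z -1.5
wedge px u 255 285 n 180
```

Emit:
jog_arm:
  commands:
    - [1.5, [0, 0.5, 0], 0]
    - [1.5, [0, 0.5, 0], 0]
    - [1.5, [0, 0.5, 0], 0]
    - [1.5, [0, 0, 0], 0]
    - [1.5, [0, -0.25, 0], 0]

```text
time: 22.37
position: [512.3, -28.2, 16.2]
orientation: [0.999, 0.047, 0.0, -0.0]
ft_force: [0.6, 0.9, -3.1]
opening: 23.8
grip_force: 50.0
```

Emit:
jog_arm:
  commands:
    - [1.5, [0, -0.25, 0], 0]
    - [1.5, [0, -0.25, 0], 0]
    - [1.5, [0, -0.25, 0], 0]
    - [1.5, [0, -0.25, 0], 0]
    - [1.5, [0, -0.2, 0], 0]

```text
time: 22.78
position: [510.5, -17.8, 16.3]
orientation: [0.999, 0.048, -0.001, 0.001]
ft_force: [-4.6, -32.4, 2.9]
opening: 23.7
grip_force: 50.3
```

Emit:
jog_arm:
  commands:
    - [1.5, [0, 0, 0], 0]
    - [1.5, [0, 0, 0], 0]
    - [1.5, [0, 0, 0], 0]
    - [1.5, [0, 0, 0], 0]
    - [1.5, [0, 0, 0], 0]

```text
time: 23.2
position: [510.8, -18.2, 16.3]
orientation: [0.999, 0.047, -0.0, 0.001]
ft_force: [-2.7, -19.5, -1.3]
opening: 23.6
grip_force: 50.1
```

Emit:
jog_arm:
  commands:
    - [1.5, [0, 0.5, 0], 0]
    - [1.5, [0, 1, 0], 0]
    - [1.5, [0, 1.5, 0], 0]
    - [1.5, [0, 1.5, 0], 0]
    - [1.5, [0, 1, 0], 0]

```text
time: 23.62
position: [516.5, -71.8, 16.2]
orientation: [0.999, 0.047, 0.0, 0.0]
ft_force: [-0.1, -0.0, -2.2]
opening: 23.6
grip_force: 50.0
```

Run:
```python
from h import *
st(); butt(); rel([488.8,-255.9,25],-76.4)
```

```text
t 23.62 ty -84.6 tcp bed x -91.4 face y -144.9 z 16.2 Fbed y -0.0 x -0.1 z -2.2
wedge px u 255 296 n 288
t 23.67 tcp [516.9 -72.9  16.3] ty -84.6 shift cm [-4.5  17.95 -0.87] yaw -8.2 open 23.5 grip 50.0 F [-0.1 -1.4 -2.9]
```

The wedge held still against about 20–30 N. Now I take the mallet back to where it lay.

Emit:
jog_arm:
  commands:
    - [1.5, [-0.4, 1, -0.5], 0]
    - [1.5, [-0.4, 1.6, -0.5], 0]
    - [1.5, [-0.4, 1.6, -0.5], 0]
    - [1.5, [-0.4, 1.8, 0], 0]
    - [1.5, [-0.4, 1.8, 0], 0]

```text
time: 24.08
position: [503.4, -150.9, 31.8]
orientation: [0.999, 0.048, 0.0, 0.0]
ft_force: [-0.1, -0.1, -2.5]
opening: 23.8
grip_force: 50.0
```

Emit:
jog_arm:
  commands:
    - [1.5, [-0.5, 2, 0], 0]
    - [1.5, [-0.5, 2, 0], 0]
    - [1.5, [-0.5, 2, 0], 0]
    - [1.5, [-0.5, 2, 0], 0]
    - [1.5, [-0.5, 2, 0], 0]

```text
time: 24.5
position: [487.6, -253.0, 31.4]
orientation: [0.999, 0.047, -0.0, -0.0]
ft_force: [0.3, -0.6, -3.1]
opening: 23.6
grip_force: 50.0
```

Emit:
jog_arm:
  commands:
    - [1.5, [0, 0, 0], -4.1]
    - [1.5, [0, 0, 0], -4.1]
    - [1.5, [0, 0, 1], 0]
    - [1.5, [0, 0, 0], 0]
    - [1.5, [0, 0, 0], 0]

```text
time: 24.92
position: [487.4, -251.6, 20.5]
orientation: [0.993, 0.118, -0.001, -0.001]
ft_force: [0.2, 0.2, -3.8]
opening: 23.8
grip_force: 50.0
```

Run:
```python
from h import *
rel([488.8,-255.9,4],-76.4)
```

```text
t 24.92 tcp [ 487.4 -251.6   20.5] ty -76.5 shift cm [0.04 0.45 1.64] yaw -0.1 open 23.8 grip 50.0 F [ 0.2  0.2 -3.8]
```

Emit:
jog_arm:
  commands:
    - [1.5, [0, 0, 0.6], 0]
    - [1.5, [0, 0, 0.6], 0]
    - [1.5, [0, 0, 0.3], 0]
    - [1.5, [0, 0, 0.1], 0]
    - [1.5, [0, 0, 0], 0]

```text
time: 25.33
position: [487.9, -252.0, 4.7]
orientation: [0.993, 0.118, -0.0, -0.0]
ft_force: [-0.1, -0.3, -3.5]
opening: 23.4
grip_force: 50.0
```

Emit:
jog_arm:
  commands:
    - [1.5, [0, 0, 0.05], 0]
    - [1.5, [0, 0, 0.05], 0]
    - [1.5, [0, 0, 0.05], 0]
    - [1.5, [0, 0, 0], 0]
    - [1.5, [0, 0, 0], 0]

```text
time: 25.75
position: [488.3, -252.3, 4.0]
orientation: [0.993, 0.118, 0.0, 0.0]
ft_force: [-1.4, -0.1, 0.7]
opening: 23.4
grip_force: 50.0
```

Emit:
jog_arm:
  commands:
    - [3.0, [0, 0, 0], 0]
    - [4.0, [0, 0, 0], 0]
    - [5.0, [0, 0, 0], 0]
    - [6.0, [0, 0, 0], 0]
    - [6.5, [0, 0, 0], 0]

```text
time: 26.17
position: [488.3, -252.3, 3.7]
orientation: [0.993, 0.118, 0.0, 0.0]
ft_force: [-0.5, 0.5, 0.2]
opening: 53.0
grip_force: 0.0
```

Emit:
jog_arm:
  commands:
    - [6.5, [0, 0, 0], 0]
    - [6.5, [0, 0, -0.5], 0]
    - [6.5, [0, 0, -2], 0]
    - [6.5, [0, 0, -4], 0]
    - [6.5, [0, 0, -4], 0]

```text
time: 26.58
position: [487.0, -251.6, 108.9]
orientation: [0.993, 0.118, -0.001, -0.001]
ft_force: [1.0, -0.5, 0.1]
opening: 64.7
grip_force: 0.0
```

Emit:
jog_arm:
  commands:
    - [6.5, [0, 0, -4], 0]
    - [6.5, [-4, 0, 0], 0]
    - [6.5, [-4, 0, 0], 0]
    - [6.5, [-2, 0, 0], 0]
    - [6.5, [0, 0, 0], 0]

```text
time: 27.0
position: [387.1, -275.4, 149.0]
orientation: [0.993, 0.117, -0.001, -0.001]
ft_force: [-0.1, 0.5, -0.1]
opening: 65.1
grip_force: 0.0
```

Run:
```python
from h import *
np.set_printoptions(precision=1,suppress=True)
a=env.get_image("top"); h=cv2.cvtColor(a,cv2.COLOR_BGR2HSV)
b=cv2.imread("pics/top0.png")
w=blob("top",a,(3,115,50),(12,255,255),(240,190,330,225)); print("wedge bed",tobed(ray("top",cv2.boxPoints(cv2.minAreaRect(w.astype(np.float32))),29)))
g=cv2.inRange(h,(30,15,50),(95,255,255)); g[:160]=0;g[215:]=0;g[:,:240]=0;g[:,295:]=0
r=[cv2.minAreaRect(max(cv2.findContours(m,0,1)[0],key=cv2.contourArea)) for m in[cv2.morphologyEx(g,cv2.MORPH_CLOSE,np.ones((9,9)))]]; print("block",r, tobed(ray("top",cv2.boxPoints(r[0]),32)))
d=cv2.absdiff(a,b).max(2)>40; n,l,s,c=cv2.connectedComponentsWithStats(d.astype(np.uint8)); print([(c[i].round().tolist(),int(s[i,4])) for i in range(1,n) if s[i,4]>15])
m=blob("top",a,(8,95,90),(16,160,200),(355,190,400,225)); print("mallet head rect",cv2.minAreaRect(m.astype(np.float32)))
m=blob("top",b,(8,95,90),(16,160,200),(355,190,400,225)); print("before",cv2.minAreaRect(m.astype(np.float32)))
print(env.get_obs()['time'])
```

```text
wedge bed [[-10.   55.4]
 [-25.1 -91.6]
 [-52.8 -89. ]
 [-37.8  57.5]]
block [((267.6881103515625, 187.88119506835938), (27.96054458618164, 37.41339874267578), 84.2894058227539)] [[ 76.2  66.9]
 [ 76.3 -62.6]
 [-22.5 -63.4]
 [-22.4  64.6]]
[([527.0, 236.0], 1479), ([287.0, 205.0], 225), ([498.0, 210.0], 92), ([191.0, 227.0], 352), ([445.0, 235.0], 1834), ([316.0, 250.0], 4761), ([494.0, 227.0], 82), ([532.0, 232.0], 125), ([589.0, 240.0], 39), ([607.0, 248.0], 181), ([430.0, 244.0], 21), ([390.0, 254.0], 94), ([403.0, 316.0], 8354), ([436.0, 259.0], 57), ([245.0, 271.0], 504), ([380.0, 266.0], 33), ([103.0, 329.0], 7968), ([49.0, 264.0], 48), ([411.0, 268.0], 73), ([428.0, 276.0], 25), ([72.0, 297.0], 16), ([293.0, 339.0], 69), ([314.0, 377.0], 2413), ([263.0, 387.0], 51), ([365.0, 392.0], 144), ([145.0, 390.0], 24), ([382.0, 393.0], 86)]
mallet head rect ((378.3529968261719, 213.91180419921875), (22.313274383544922, 29.346811294555664), 75.96376037597656)
before ((379.6980895996094, 213.94342041015625), (22.801849365234375, 29.395156860351562), 74.05460357666016)
27.05
```

Measured from the last top picture, the block is square (about 0.3° off the bed), the wedge is home with its butt about 26 mm out of the mouth, and the mallet is back on the table. I hand in the job.

```bash
python3 -c "
from plant import env
print(env.sign_off())"
```

```text
the job is handed in; nothing more can be done
None
```

The job is handed in, with no verdict shown: the wedge is tapped home and held still under a 20–30 N tap, the block is square and the mallet is flat on the table clear of the bed; I viewed 12 pictures, two over the limit of 10.

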